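Push a power converter home into the corner stop of a test bench

ROBOT

A 6-joint arm with a two-finger parallel gripper is mounted at the origin on the work surface. World frame = base frame: x ahead of the robot, y to its left, z up, the work surface at z = 0. Lengths are in mm, angles in rad, forces in N, time in s.
With the tool pointing down it reaches from about 375 to 825 mm from the base axis. Payload 5.5 kg.
Tool frame: the origin (TCP) lies at the very end of the fingers, on their centre line; the grasp point (between the pads) lies 19 mm behind it (robot.grip_point_offset is the distance from the TCP to the grasp point, in mm); z points along the fingers, y is the line along which they close (so a half turn about z gives the same grasp; the last joint's range is limited). The gripper opens to 85 mm and grips with 20 to 120 N. Pads are 22 mm wide; open, the fingers measure 114 mm over their backs; the gripper's body (76 mm by 85 mm) begins 54 mm behind the grasp point. The pads swing forward as they close: fully open they stand 13 mm farther back than shut.
Start: joints at [-1.134, 0.314, -0.047, 1.21, 0, 1.571], TCP at [253.821, -543.663, 231.299] pointing down, gripper open.
Joint ranges: [-2.67, 2.67], [-0.69, 1.73], [-1.03, 1.25], [-2.08, 2.16], [-1.42, 1.45], [-3.14, 3.14]. Speed limits (rad/s): [2.39, 2.39, 3.01, 3.14, 3.14, 3.14].

INTERFACE

Orientations are given as a 3x3 rotation matrix whose columns are the frame's x, y, z axes.
In Python, from plant import robot gives the robot as it stands. The module is installed in compiled form; this text tells all that it offers.
- The arm moves only by the shell command python3 -m crank 'ROWS' [FORCE]. ROWS is a JSON object of lists of equal length, an entry for each row: "delta_pos": the shift along the tool's x, y, z each as a share of 0.8 m, from -1 to 1, a list of three; "spin": the turn about the tool's z as a share of 180 degrees, from -1 to 1; "gripper": the opening, from 0 (shut) to 1 (fully open). A call has exactly 10 rows; each row is the pose to reach, as a shift and turn from the pose commanded when the call began, along the tool's axes at that moment, turning the shorter way round; what a row does not reach only later rows make up. A row lasts 1/12 s, in which the tool goes at most 41.7 mm and 7.16 degrees, less where a joint would pass 70% of its speed; a pose out of reach is approached as far as the arm can. A call with a number of a shift or a turn outside -1 to 1 is refused whole. A call with a gripper value outside its range is refused whole. The fingers move at their own pace and stop on an object; FORCE is the grip in N (left out, the last holds). Time passes only in rows, so rows that repeat a pose let the fingers close, or fill a call up. It gives the time, the measured TCP pose, the force, the opening and the grip force at its end, in the units of the state.
- robot.read_state(): the state, without advancing time (a new reading comes with each control period).
- robot.grab_frame(name): name is "scene" or "side" or "wrist"; returns a dict with "color" (400x640x3 uint8, red, green, blue), "vertical_fov" (degrees; the focal length in pixels is half the picture's height over the tangent of half this angle, whatever the lens; pixels are square), "cx", "cy" (the principal point, pixels), "R" (3x3) and "t" (3): a world point X has camera coordinates R X + t. Camera axes: x right, y down, z forward; pixel columns grow to the right and rows downward; lengths in mm; the calibration is good to about 2 mm. A picture is of the moment at which its call begins. There is no depth.
- robot.job_done(): hands the job in; it is judged then, once.
The state is a dict: "t": time; "joint_positions": joint angles; "qvel": joint speeds; "tau": joint torques, N m; "position": TCP position; "ee_rot": TCP orientation; "force": force on the tool from outside, world axes, zero at the start; "wrist_torque": the same for the moment, N m; "finger_gap": finger opening in mm; "grip_force": force on a finger pad.
Only numpy, scipy, OpenCV 4.12 (cv2) and the standard library are available. Lean on these libraries where they do the work, as an engineer would, in place of code of your own. Each camera call takes 0.05 s, during which the arm holds its last target. There are 200 camera calls.

TASK

Push the larger of the two finned power converters along the bench, without lifting or tipping it, until it sits square and flush in the corner of the aluminium stop: its long side against the long fence and its end against the short end stop. Leave everything else on the bench where it is, and finish with the converter let go.

Things in the scene. Friction and masses are not known exactly. Their poses are not given: they have to be found in the camera images.
- converter: The larger finned power converter: loose aluminium block, 70 mm along its x, 100 mm along its y (long side), 50 mm high; sides flat and upright to 31 mm; green terminal strip on top at its -y end. 0.3 to 0.6 kg, slides under 2 to 7 N. Origin: centre of the underside, z up. Starts turned up to 0.35 rad from the world axes, on either of two places; the small converter is on the other.
- jig: Fixed corner stop of two aluminium bars 30 mm high and wide. Origin: inner corner at bench level. Long fence: inner face at x = 0, running 460 mm along -y. End stop: inner face at y = 0, running 60 mm along -x. Its x points away from the robot, turned up to 0.15 rad. Home, the large converter's centre is at jig x = -35, y = -50 mm, axes parallel to the jig's.
- small_converter: The smaller finned power converter, loose, same look: 50 mm along its x, 72 mm along its y, 40 mm high. Not to be moved. Origin: centre of the underside.
- capacitor: Upright black capacitor can, 18 mm diameter, 32 mm high, loose, standing between the two converters' places. Origin: centre of the underside.
- breaker: White circuit breaker, 75 mm along x, 36 mm along y, 73 mm high, loose, at the right. Origin: centre of the underside.
- screwdriver: Screwdriver, 180 mm long, lying along its x (handle to -x) at the right, loose. Origin: under its middle, at bench level.
- solder_spool: Grey solder spool standing on its flange, 60 mm diameter, 38 mm high, loose, at the left. Origin: centre of the underside.
- parts_bin: Blue open plastic bin, 160 mm along x, 100 mm along y, 60 mm high, loose, at the left. Origin: centre of the underside.
Mind the look-alikes: they are no part of the job. What is shaped like the converter but black or yellow is not meant.

How it is judged (in metres and radians):
At the end, for the whole second after the job is handed in: The large converter stands flat on the bench with its long side within 4 mm of the fence and its end within 4 mm of the end stop (measured at its centre), square to them within 0.05 rad, at rest (x of converter in the frame of jig between -0.039 and -0.03 m and y of converter in the frame of jig between -0.054 and -0.045 m and angle between the x axis of converter and the x axis of jig, either way round below 0.05 rad and height (world z) of converter below 0.004 m and angle between converter's own z axis and vertical below 0.05 rad and linear speed of converter below 0.01 m/s); the robot touches nothing.
It fails at once if the large converter is lifted off the bench (over 10 mm) (height (world z) of converter above 0.01 m).
It fails at once if the large converter is tipped (over 0.2 rad) (angle between converter's own z axis and vertical above 0.2 rad).
It fails at once if the small converter is moved more than 20 mm (distance of small_converter from where it was at the start of the episode above 0.02 m).
It fails at once if any other loose thing on the bench is moved more than 20 mm (distance of any of capacitor, breaker, screwdriver, solder_spool, parts_bin from where it was at the start of the episode above 0.02 m).
It also fails if it takes over 58 s, if anything falls off the work surface, if the arm or the gripper's body presses on something with over 40 N, if the wrist force passes 120 N, or if a joint passes its speed limit or range.

## Working session

There is one attempt and no reset: what is moved stays moved. The work goes in short steps, Python scripts to look and compute and a shell command to move; the robot and the scene stay as the last step left them, time stands still between calls to the robot, and variables do not carry over. Pictures are saved under pics/ and viewed, at most 10 in all, crops included, and the job is handed in when it is done.

```bash
mkdir -p pics; cat > h.py <<'E'
import numpy as np, cv2
from plant import robot
def grab(n,save=None):
    f=robot.grab_frame(n)
    if save: cv2.imwrite('pics/'+save,cv2.cvtColor(f['color'],cv2.COLOR_RGB2BGR))
    return f
def ray(f,uv,z):
    """pixels (N,2) -> world points on plane z"""
    uv=np.atleast_2d(np.array(uv,float)); fl=200/np.tan(np.radians(f['vertical_fov'])/2)
    R=np.array(f['R']);t=np.array(f['t'])
    d=np.c_[(uv[:,0]-f['cx'])/fl,(uv[:,1]-f['cy'])/fl,np.ones(len(uv))]@R
    c=-R.T@t
    return c+d*((z-c[2])/d[:,2])[:,None]
E
python3 - <<'E'
from h import *
for n in('scene','side'):
    f=grab(n,n+'.png');R=np.array(f['R']);print(n,f['vertical_fov'],f['cx'],f['cy'],-R.T@np.array(f['t']),R[2])
s=robot.read_state();print(s['t'],s['ee_rot'],s['finger_gap'],s['position'])
E
```

```text
scene 45.848689474684285 318.6248011693175 193.60272302146467 [1350.64213964   81.30580954 1354.97601861] [-0.5431359  -0.05032534 -0.83813528]
side 45.33649918262584 317.2561554093644 196.12367783377016 [ -2.06387688 909.91275393 840.62125211] [ 0.39420932 -0.69096236 -0.60594557]
0.1 [[ 9.06106568e-01  4.23048994e-01 -6.60903889e-04]
 [ 4.23049510e-01 -9.06105421e-01  1.44184069e-03]
 [ 1.11206558e-05 -1.58605638e-03 -9.99998742e-01]] 85.32386664652097 [ 253.61202176 -543.17116614  230.50720829]
```

View pics/scene.png

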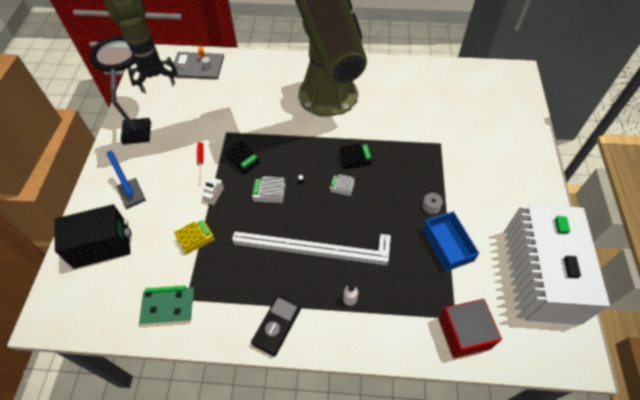

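View pics/side.png

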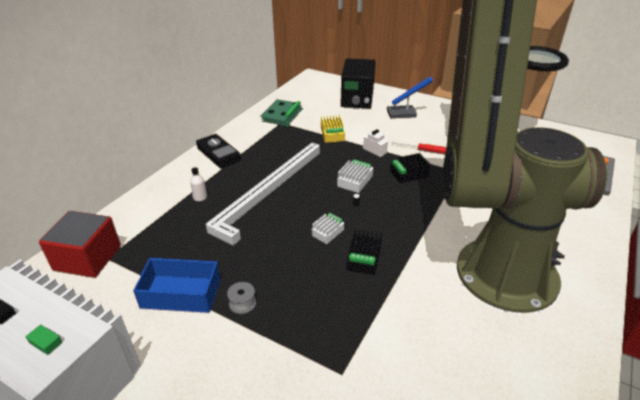

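```bash
python3 - <<'E'
import cv2
a=cv2.imread('pics/scene.png')[140:275,220:400]
cv2.imwrite('pics/crop1.png',cv2.resize(a,None,fx=4.4,fy=4.4,interpolation=cv2.INTER_CUBIC))
E
```

```text
(no output)
```

View pics/crop1.png

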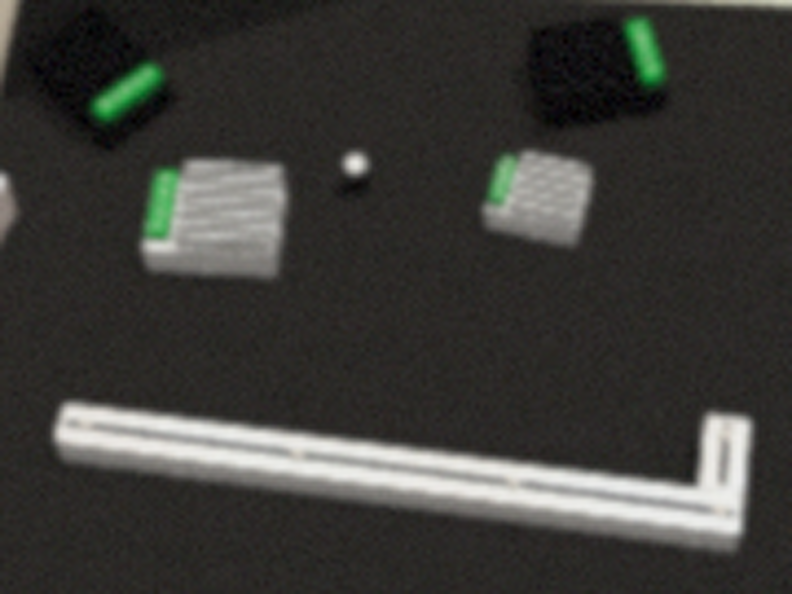

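```bash
cat > m.py <<'E'
from h import *
def line(p):  # robust line fit -> point, dir
    l=cv2.fitLine(p.astype(np.float32),cv2.DIST_HUBER,0,.01,.01).ravel(); return l[2:],l[:2]
def jig(f):
    m=(f['color'].max(2)>95).astype(np.uint8); m[:225]=0;m[275:]=0;m[:,:228]=0;m[:,400:]=0
    n,lab,st,_=cv2.connectedComponentsWithStats(m); k=1+np.argmax(st[1:,4]); m=lab==k
    up=np.array([(u,np.argmax(m[:,u])-.5) for u in range(240,374)])
    P=ray(f,up,30)[:,:2]; p,d=line(P); d=d*np.sign(d[1])
    x0,y0,w,h,_=st[k]; le=np.array([(np.where(m[v,360:])[0][0]+360-.5,v) for v in range(y0+2,y0+12)])
    q=ray(f,le,15)[:,:2].mean(0)
    n=np.array([d[1],-d[0]])   # jig x axis
    c=p+d*((q-p)@d); return c,np.c_[n,d]
E
python3 - <<'E'
from m import *
f=grab('scene'); c,J=jig(f); print('jig',c,np.arctan2(J[1,0],J[0,0]))
im=f['color']; bright=(im.max(2)>75).astype(np.uint8)
for name,(u0,v0,u1,v1) in dict(large=(246,172,292,207),small=(326,170,360,200),cap=(292,170,308,186),brk=(198,172,224,206)).items():
    m=np.zeros_like(bright); m[v0:v1,u0:u1]=bright[v0:v1,u0:u1]
    cn=max(cv2.findContours(m,0,2)[0],key=cv2.contourArea)
    r=cv2.approxPolyDP(cv2.convexHull(cn),2.0,True)[:,0]
    print(name,cv2.boundingRect(cn))
    for z in (0,40 if name=='small' else 32 if name=='cap' else 50): print(z,[tuple(map(int,x)) for x in r],ray(f,r,z)[:,:2].round().tolist())
    w=ray(f,cv2.convexHull(cn)[:,0],45)
E
```

```text
Traceback (most recent call last):
  File "m.py", line 9, in jig
    x0,y0,w,h,_=st[k]; le=np.array([(np.where(m[v,360:])[0][0]+360-.5,v) for v in range(y0+2,y0+12)])
                                     ~~~~~~~~~~~~~~~~~~~~~~^^^
IndexError: index 0 is out of bounds for axis 0 with size 0
```

```bash
sed -i 's/range(y0+2,y0+12)/range(237,247)/' m.py
python3 - <<'E'
from m import *
f=grab('scene'); c,J=jig(f); print('jig',c,np.arctan2(J[1,0],J[0,0]))
im=f['color']; bright=(im.max(2)>75).astype(np.uint8)
for name,(u0,v0,u1,v1) in dict(large=(246,172,292,207),small=(326,170,360,200),cap=(292,170,308,186),brk=(198,172,224,206)).items():
    m=np.zeros_like(bright); m[v0:v1,u0:u1]=bright[v0:v1,u0:u1]
    cn=max(cv2.findContours(m,0,2)[0],key=cv2.contourArea)
    r=cv2.approxPolyDP(cv2.convexHull(cn),2.0,True)[:,0]
    print(name,cv2.boundingRect(cn))
    for z in (0,40 if name=='small' else 32 if name=='cap' else 50): print(z,[tuple(map(int,x)) for x in r],ray(f,r,z)[:,:2].round().tolist())
E
```

```text
jig [685.78900921 200.60180811] -0.07846828
large (252, 176, 34, 27)
0 [(284, 178), (282, 202), (253, 200), (252, 190), (256, 178)] [[416.0, -126.0], [515.0, -121.0], [514.0, -220.0], [474.0, -230.0], [423.0, -224.0]]
50 [(284, 178), (282, 202), (253, 200), (252, 190), (256, 178)] [[451.0, -118.0], [546.0, -114.0], [545.0, -209.0], [506.0, -218.0], [457.0, -212.0]]
small (329, 174, 26, 22)
0 [(334, 175), (342, 174), (354, 178), (350, 195), (330, 190)] [[391.0, 48.0], [385.0, 76.0], [399.0, 118.0], [471.0, 107.0], [455.0, 38.0]]
40 [(334, 175), (342, 174), (354, 178), (350, 195), (330, 190)] [[420.0, 49.0], [414.0, 76.0], [427.0, 117.0], [497.0, 106.0], [482.0, 39.0]]
cap (297, 174, 7, 6)
0 [(302, 174), (303, 178), (299, 179), (298, 175)] [[395.0, -65.0], [411.0, -59.0], [417.0, -73.0], [400.0, -78.0]]
32 [(302, 174), (303, 178), (299, 179), (298, 175)] [[417.0, -61.0], [434.0, -56.0], [439.0, -69.0], [422.0, -74.0]]
brk (198, 172, 26, 34)
0 [(217, 172), (222, 181), (222, 191), (213, 205), (198, 205), (198, 172)] [[407.0, -365.0], [444.0, -340.0], [485.0, -332.0], [543.0, -352.0], [546.0, -403.0], [411.0, -432.0]]
50 [(217, 172), (222, 181), (222, 191), (213, 205), (198, 205), (198, 172)] [[441.0, -349.0], [477.0, -325.0], [517.0, -317.0], [573.0, -336.0], [576.0, -385.0], [446.0, -413.0]]
```

Candidates: the large finned converter (269,189); the small one (343,184); black ones (243,157) and (355,155); yellow (194,236); and the giant heatsink (555,250). I chose (269,189): it is bare aluminium and the larger of the pair, about 100 mm long against about 72 mm. The crop confirms it, with the green strip at its -y end. Next I move to just behind it.

```bash
python3 -m crank '{"delta_pos":[[0.38,-0.34,0.1],[0.38,-0.34,0.1],[0.38,-0.34,0.1],[0.38,-0.34,0.1],[0.38,-0.34,0.1],[0.38,-0.34,0.1],[0.38,-0.34,0.1],[0.38,-0.34,0.1],[0.38,-0.34,0.1],[0.38,-0.34,0.1]],"spin":[0.164,0.164,0.164,0.164,0.164,0.164,0.164,0.164,0.164,0.164],"gripper":[0.7,0.7,0.7,0.7,0.7,0.7,0.7,0.7,0.7,0.7]}'
python3 -m crank '{"delta_pos":[[0,0,0],[0,0,0],[0,0,0],[0,0,0],[0,0,0],[0,0,0],[0,0,0],[0,0,0],[0,0,0],[0,0,0]],"spin":[0,0,0,0,0,0,0,0,0,0],"gripper":[0.7,0.7,0.7,0.7,0.7,0.7,0.7,0.7,0.7,0.7]}'
python3 - <<'E'
from h import *
f=grab('wrist','w1.png');R=np.array(f['R']);print(-R.T@np.array(f['t']),R[2])
E
```

```text
t: 1.03
position: [413.6, -168.9, 151.5]
ee_rot: [[0.997, -0.079, 0.001], [-0.079, -0.997, -0.0], [0.001, 0.0, -1.0]]
force: [0.4, 0.7, 0.8]
finger_gap: 59.7
grip_force: 0.0
t: 1.87
position: [413.2, -170.9, 151.8]
ee_rot: [[0.997, -0.079, 0.0], [-0.079, -0.997, 0.0], [0.0, -0.0, -1.0]]
force: [0.3, -0.2, -0.1]
finger_gap: 60.1
grip_force: 0.0
[ 495.43954447 -178.30557905  294.6093874 ] [-0.31964791  0.02600337 -0.94717952]
```

View pics/w1.png

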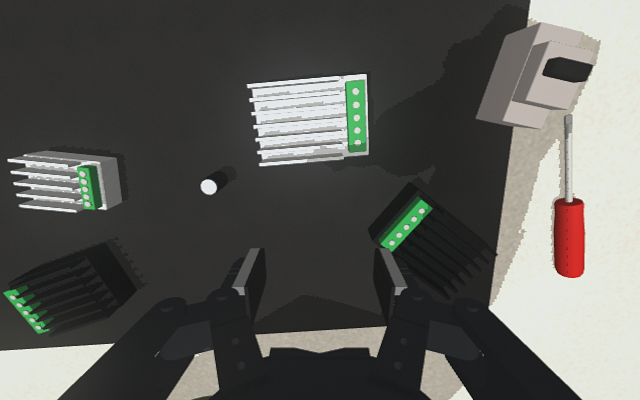

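The wrist view shows the converter's top corners at (247,85), (366,74), (369,154), (260,165). The right-hand black block's nearest corner is at (412,183), the capacitor is at (208,187), and the small converter is around (65,182).

```bash
python3 - <<'E'
from h import *
f=grab('wrist')
print(ray(f,[(247,85),(366,74),(369,154),(260,165)],50).round(1)); print(ray(f,[(412,183),(368,213),(500,250)],45).round()); print(ray(f,[(208,187)],32).round())
E
```

```text
[[ 514.8 -121.5   50. ]
 [ 515.4 -216.7   50. ]
 [ 451.9 -217.6   50. ]
 [ 449.7 -122.5   50. ]]
[[ 422. -257.   45.]
 [ 395. -216.   45.]
 [ 346. -345.   45.]]
[[429. -65.  32.]]
```

```bash
python3 -m crank '{"delta_pos":[[0.021,-0.004,0.0],[0.021,-0.004,0.04],[0.021,-0.004,0.08],[0.021,-0.004,0.11],[0.021,-0.004,0.14],[0.021,-0.004,0.16],[0.021,-0.004,0.17],[0.021,-0.004,0.18],[0.021,-0.004,0.18],[0.021,-0.004,0.18]],"spin":[0,0,0,0,0,0,0,0,0,0],"gripper":[0.55,0.55,0.55,0.55,0.55,0.55,0.55,0.55,0.55,0.55]}'
python3 - <<'E'
from m import *
grab('wrist','w2.png')
c,J=jig(grab('scene'));print(c,np.arctan2(J[1,0],J[0,0]))
print('home',c+J@[-35,-50],'conv in jig',J.T@(np.array([483,-169.5])-c))
E
```

```text
t: 2.8
position: [430.6, -168.9, 8.1]
ee_rot: [[0.997, -0.078, 0.0], [-0.078, -0.997, -0.0], [0.0, 0.0, -1.0]]
force: [-0.2, -0.2, 0.2]
finger_gap: 46.9
grip_force: 0.0
[685.69085619 200.63699777] -0.077709876
home [646.91489867 153.50500177] conv in jig [-173.34479721 -384.75519257]
```

View pics/w2.png

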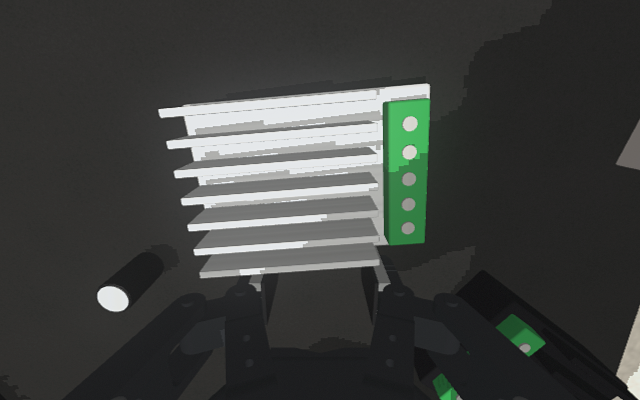

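The fingers sit just behind the converter and clear of the black block and the capacitor. Now I push toward the fence, along tool x (= jig x).

```bash
python3 -m crank '{"delta_pos":[[0.006,0,0],[0.012,0,0],[0.02,0,0],[0.03,0,0],[0.04,0,0],[0.05,0,0],[0.06,0,0],[0.07,0,0],[0.08,0,0],[0.085,0,0]],"spin":[0,0,0,0,0,0,0,0,0,0],"gripper":[0.55,0.55,0.55,0.55,0.55,0.55,0.55,0.55,0.55,0.55]}'
python3 -m crank '{"delta_pos":[[0.01,0,0],[0.02,0,0],[0.03,0,0],[0.04,0,0],[0.05,0,0],[0.06,0,0],[0.07,0,0],[0.076,0,0],[0.082,0,0],[0.088,0,0]],"spin":[0,0,0,0,0,0,0,0,0,0],"gripper":[0.55,0.55,0.55,0.55,0.55,0.55,0.55,0.55,0.55,0.55]}'
python3 - <<'E'
from h import *
grab('wrist','w3.png')
E
```

```text
t: 3.73
position: [499.8, -174.4, 7.8]
ee_rot: [[0.997, -0.078, 0.001], [-0.078, -0.997, -0.0], [0.001, 0.0, -1.0]]
force: [-3.6, -0.9, 1.8]
finger_gap: 46.9
grip_force: 2.0
t: 4.57
position: [568.0, -179.7, 7.8]
ee_rot: [[0.997, -0.078, -0.001], [-0.078, -0.997, 0.0], [-0.001, 0.0, -1.0]]
force: [-3.9, 0.3, 3.1]
finger_gap: 47.0
grip_force: 1.6
```

View pics/w3.png

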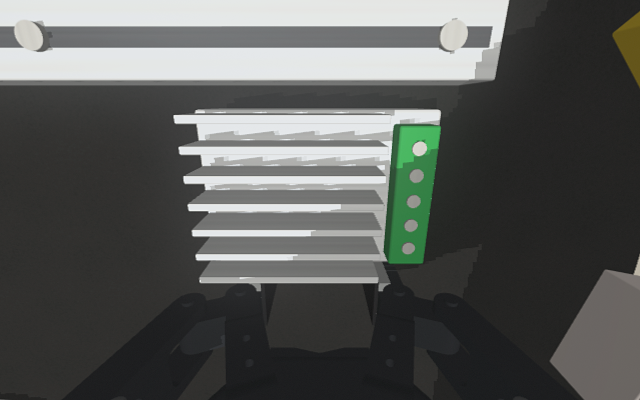

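The converter is now square in front of the fence (fence edge at row 82, converter's front edge at row 112). I'll close the last few millimetres slowly.

```bash
python3 -m crank '{"delta_pos":[[0.002,0,0],[0.003,0,0],[0.004,0,0],[0.005,0,0],[0.006,0,0],[0.007,0,0],[0.008,0,0],[0.009,0,0],[0.009,0,0],[0.009,0,0]],"spin":[0,0,0,0,0,0,0,0,0,0],"gripper":[0.55,0.55,0.55,0.55,0.55,0.55,0.55,0.55,0.55,0.55]}'
```

```text
t: 5.45
position: [575.6, -180.3, 7.8]
ee_rot: [[0.997, -0.078, 0.0], [-0.078, -0.997, -0.0], [0.0, 0.0, -1.0]]
force: [-4.0, -0.4, 3.2]
finger_gap: 47.2
grip_force: 1.9
```

```bash
python3 -m crank '{"delta_pos":[[0.001,0,0],[0.002,0,0],[0.003,0,0],[0.004,0,0],[0.005,0,0],[0.005,0,0],[0.005,0,0],[0.005,0,0],[0.005,0,0],[0.005,0,0]],"spin":[0,0,0,0,0,0,0,0,0,0],"gripper":[0.55,0.55,0.55,0.55,0.55,0.55,0.55,0.55,0.55,0.55]}'
```

```text
t: 6.28
position: [578.5, -180.5, 7.6]
ee_rot: [[0.997, -0.078, -0.002], [-0.078, -0.997, 0.0], [-0.002, 0.0, -1.0]]
force: [-7.6, 0.1, 5.4]
finger_gap: 47.0
grip_force: 2.6
```

```bash
python3 -m crank '{"delta_pos":[[-0.02,0,0],[-0.025,0,0],[-0.025,0,-0.05],[-0.025,0,-0.1],[-0.025,0,-0.12],[0.0,0.05,-0.12],[0.052,0.097,-0.12],[0.052,0.097,-0.12],[0.052,0.097,-0.12],[0.052,0.097,-0.12]],"spin":[0,0,0,0,0,-0.05,-0.1,-0.15,-0.2,-0.25],"gripper":[0.55,0.55,0.55,0.5,0.45,0.35,0.35,0.35,0.35,0.35]}'
python3 -m crank '{"delta_pos":[[0,0,0],[0,0,0],[0,0,0],[0,0,0],[0,0,0],[0,0,0],[0,0,0],[0,0,0],[0,0,0],[0,0,0]],"spin":[-0.25,-0.3,-0.3,-0.3,-0.3,-0.3,-0.3,-0.3,-0.3,-0.3],"gripper":[0.35,0.35,0.35,0.35,0.35,0.35,0.35,0.35,0.35,0.35]}'
python3 - <<'E'
from m import *
s=robot.read_state();c=np.array([685.7,200.6]);J=np.array([[.997,.0777],[-.0777,.997]])
print(J.T@(s['position'][:2]-c),np.degrees(np.arctan2(s['ee_rot'][1][0],s['ee_rot'][0][0])),'want',90-4.45)
grab('wrist','w4.png')
E
```

```text
t: 7.12
position: [616.9, -262.7, 103.7]
ee_rot: [[0.852, 0.524, 0.003], [0.524, -0.852, -0.001], [0.002, 0.002, -1.0]]
force: [0.0, -0.4, 0.2]
finger_gap: 29.9
grip_force: 0.0
t: 7.95
position: [615.7, -261.3, 103.9]
ee_rot: [[0.084, 0.996, 0.001], [0.996, -0.084, -0.0], [-0.0, 0.001, -1.0]]
force: [0.3, 0.1, -0.1]
finger_gap: 29.9
grip_force: 0.0
[ -33.85109532 -465.97478148] 85.20089887660025 want 85.55
```

View pics/w4.png

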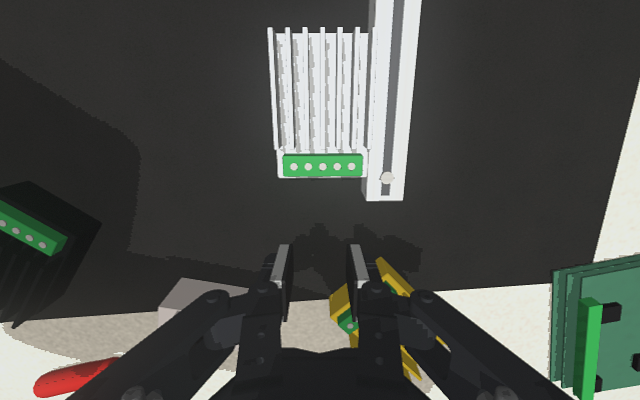

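The converter lies along the fence, with its green end at (323,178). The yellow block's corner at (381,258) and the breaker's corner at (180,280) are near the fingers, so I check clearance.

```bash
python3 - <<'E'
from m import *
f=grab('wrist');c=np.array([685.7,200.6]);J=np.array([[.997,.0777],[-.0777,.997]])
for n,p,z in (('end',[(280,178),(367,178)],40),('yellow',[(381,258),(330,298)],50),('breaker',[(180,278),(265,288)],73),('fence end',[(403,200),(362,198)],30)):
    print(n,((ray(f,p,z)[:,:2]-c)@J).round().tolist())
E
```

```text
end [[-63.0, -436.0], [2.0, -436.0]]
yellow [[14.0, -499.0], [-25.0, -536.0]]
breaker [[-133.0, -500.0], [-73.0, -509.0]]
fence end [[34.0, -457.0], [0.0, -455.0]]
```

```bash
python3 -m crank '{"delta_pos":[[0.012,-0.005,0],[0.012,-0.005,0.03],[0.012,-0.005,0.06],[0.012,-0.005,0.085],[0.012,-0.005,0.105],[0.012,-0.005,0.115],[0.012,-0.005,0.12],[0.012,-0.005,0.12],[0.012,-0.005,0.12],[0.012,-0.005,0.12]],"spin":[-0.002,-0.002,-0.002,-0.002,-0.002,-0.002,-0.002,-0.002,-0.002,-0.002],"gripper":[0.35,0.35,0.35,0.35,0.35,0.35,0.35,0.35,0.35,0.35]}'
python3 -m crank '{"delta_pos":[[0.01,0,0],[0.015,0,0],[0.02,0,0],[0.03,0,0],[0.04,0,0],[0.05,0,0],[0.06,0,0],[0.07,0,0],[0.08,0,0],[0.085,0,0]],"spin":[0,0,0,0,0,0,0,0,0,0],"gripper":[0.35,0.35,0.35,0.35,0.35,0.35,0.35,0.35,0.35,0.35]}'
python3 - <<'E'
from m import *
s=robot.read_state();c=np.array([685.7,200.6]);J=np.array([[.997,.0777],[-.0777,.997]])
print(J.T@(s['position'][:2]-c),np.degrees(np.arctan2(s['ee_rot'][1][0],s['ee_rot'][0][0])),'want',90-4.45)
grab('wrist','w5.png')
E
```

```text
t: 8.88
position: [612.7, -251.6, 9.1]
ee_rot: [[0.075, 0.997, 0.002], [0.997, -0.075, -0.001], [-0.001, 0.002, -1.0]]
force: [0.4, 0.2, 0.3]
finger_gap: 29.9
grip_force: 0.0
t: 9.72
position: [617.7, -183.4, 8.8]
ee_rot: [[0.075, 0.997, 0.002], [0.997, -0.075, -0.002], [-0.002, 0.002, -1.0]]
force: [-0.5, -5.4, 4.0]
finger_gap: 30.2
grip_force: 2.6
[ -37.99851492 -388.14933363] 85.69032978637006 want 85.55
```

View pics/w5.png

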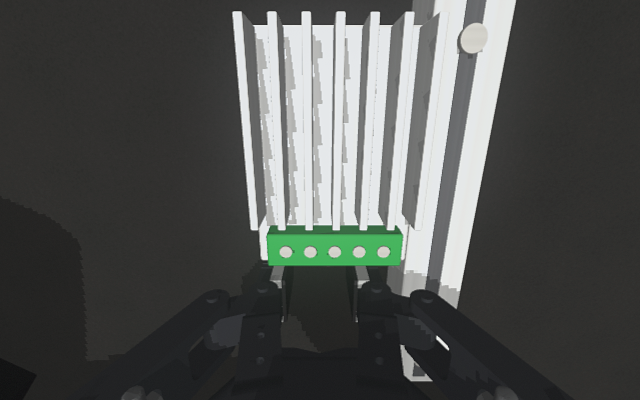

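The converter slides square along the fence. I continue.

```bash
for i in 1; do python3 -m crank '{"delta_pos":[[0.01,0,0],[0.02,0,0],[0.03,0,0],[0.04,0,0],[0.05,0,0],[0.06,0,0],[0.07,0,0],[0.08,0,0],[0.09,0,0],[0.1,0,0]],"spin":[0,0,0,0,0,0,0,0,0,0],"gripper":[0.35,0.35,0.35,0.35,0.35,0.35,0.35,0.35,0.35,0.35]}'; done
python3 -m crank '{"delta_pos":[[0.01,0,0],[0.02,0,0],[0.03,0,0],[0.04,0,0],[0.05,0,0],[0.06,0,0],[0.07,0,0],[0.08,0,0],[0.09,0,0],[0.1,0,0]],"spin":[0,0,0,0,0,0,0,0,0,0],"gripper":[0.35,0.35,0.35,0.35,0.35,0.35,0.35,0.35,0.35,0.35]}'
python3 -m crank '{"delta_pos":[[0.01,0,0],[0.02,0,0],[0.03,0,0],[0.04,0,0],[0.05,0,0],[0.06,0,0],[0.07,0,0],[0.08,0,0],[0.09,0,0],[0.1,0,0]],"spin":[0,0,0,0,0,0,0,0,0,0],"gripper":[0.35,0.35,0.35,0.35,0.35,0.35,0.35,0.35,0.35,0.35]}'
python3 - <<'E'
from m import *
s=robot.read_state();c=np.array([685.7,200.6]);J=np.array([[.997,.0777],[-.0777,.997]])
print(J.T@(s['position'][:2]-c))
grab('wrist','w6.png')
E
```

```text
t: 10.6
position: [623.2, -104.4, 8.4]
ee_rot: [[0.076, 0.997, 0.001], [0.997, -0.076, -0.002], [-0.002, 0.001, -1.0]]
force: [0.2, -6.1, 5.4]
finger_gap: 29.7
grip_force: 2.9
t: 11.43
position: [628.9, -24.6, 8.2]
ee_rot: [[0.076, 0.997, 0.0], [0.997, -0.076, -0.002], [-0.002, 0.0, -1.0]]
force: [-0.6, -5.8, 5.3]
finger_gap: 29.7
grip_force: 3.0
t: 12.27
position: [634.7, 55.2, 8.0]
ee_rot: [[0.076, 0.997, -0.0], [0.997, -0.076, -0.002], [-0.002, -0.0, -1.0]]
force: [-1.3, -6.2, 5.5]
finger_gap: 30.0
grip_force: 3.0
[ -39.56286854 -148.96299278]
```

View pics/w6.png

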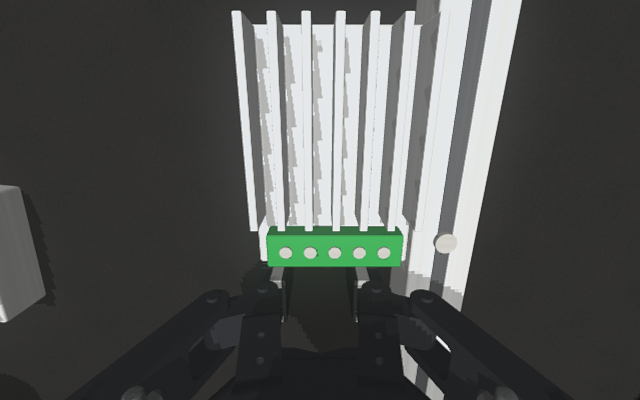

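The converter is square against the fence, and the small converter at far left is untouched. About 38 mm remain.

```bash
python3 -m crank '{"delta_pos":[[0.006,0,0],[0.012,0,0],[0.018,0,0],[0.023,0,0],[0.028,0,0],[0.032,0,0],[0.035,0,0],[0.038,0,0],[0.04,0,0],[0.042,0,0]],"spin":[0,0,0,0,0,0,0,0,0,0],"gripper":[0.35,0.35,0.35,0.35,0.35,0.35,0.35,0.35,0.35,0.35]}'
python3 -m crank '{"delta_pos":[[0.001,0,0],[0.002,0,0],[0.003,0,0],[0.004,0,0],[0.005,0,0],[0.005,0,0],[0.005,0,0],[0.005,0,0],[0.005,0,0],[0.005,0,0]],"spin":[0,0,0,0,0,0,0,0,0,0],"gripper":[0.35,0.35,0.35,0.35,0.35,0.35,0.35,0.35,0.35,0.35]}'
python3 - <<'E'
from m import *
s=robot.read_state();c=np.array([685.7,200.6]);J=np.array([[.997,.0777],[-.0777,.997]])
print(J.T@(s['position'][:2]-c))
E
```

```text
t: 13.15
position: [637.0, 88.3, 7.8]
ee_rot: [[0.076, 0.997, -0.001], [0.997, -0.076, -0.002], [-0.002, -0.0, -1.0]]
force: [0.1, -6.7, 5.1]
finger_gap: 29.8
grip_force: 2.8
t: 13.98
position: [637.4, 92.4, 7.8]
ee_rot: [[0.076, 0.997, -0.0], [0.997, -0.076, -0.001], [-0.001, -0.0, -1.0]]
force: [-0.4, -6.1, 4.1]
finger_gap: 29.8
grip_force: 2.6
[ -39.75497187 -111.67856416]
```

Force is still only the sliding friction, so I push in small steps until it rises.

```bash
python3 -m crank '{"delta_pos":[[0.001,0,0],[0.001,0,0],[0.002,0,0],[0.002,0,0],[0.003,0,0],[0.003,0,0],[0.004,0,0],[0.004,0,0],[0.004,0,0],[0.004,0,0]],"spin":[0,0,0,0,0,0,0,0,0,0],"gripper":[0.35,0.35,0.35,0.35,0.35,0.35,0.35,0.35,0.35,0.35]}'
```

```text
t: 14.82
position: [637.6, 95.6, 7.8]
ee_rot: [[0.076, 0.997, -0.001], [0.997, -0.076, -0.001], [-0.001, -0.0, -1.0]]
force: [-0.5, -4.2, 3.4]
finger_gap: 29.9
grip_force: 2.5
```

```bash
python3 -m crank '{"delta_pos":[[0.001,0,0],[0.001,0,0],[0.002,0,0],[0.002,0,0],[0.003,0,0],[0.003,0,0],[0.004,0,0],[0.004,0,0],[0.005,0,0],[0.005,0,0]],"spin":[0,0,0,0,0,0,0,0,0,0],"gripper":[0.35,0.35,0.35,0.35,0.35,0.35,0.35,0.35,0.35,0.35]}'
```

```text
t: 15.65
position: [637.6, 95.8, 7.9]
ee_rot: [[0.078, 0.997, -0.001], [0.997, -0.078, -0.009], [-0.009, -0.0, -1.0]]
force: [-1.4, -15.6, 7.6]
finger_gap: 30.0
grip_force: 8.1
```

It is against the end stop: the force rose to 15.6 N and motion ceased. I back off, rise and look.

```bash
python3 -m crank '{"delta_pos":[[-0.01,0,0],[-0.03,0,0],[-0.04,0,0],[-0.05,0,-0.04],[-0.05,0,-0.08],[-0.05,0,-0.12],[-0.05,0,-0.15],[-0.05,0,-0.15],[-0.05,0,-0.15],[-0.05,0,-0.15]],"spin":[0,0,0,0,0,0,0,0,0,0],"gripper":[0.35,0.35,0.35,0.35,0.35,0.35,0.35,0.35,0.35,0.35]}'
python3 - <<'E'
from h import *
grab('wrist','w7.png')
E
```

```text
t: 16.48
position: [634.5, 60.4, 126.8]
ee_rot: [[0.076, 0.997, -0.001], [0.997, -0.076, 0.0], [0.0, -0.001, -1.0]]
force: [0.2, -0.7, -0.3]
finger_gap: 29.9
grip_force: 0.0
```

View pics/w7.png

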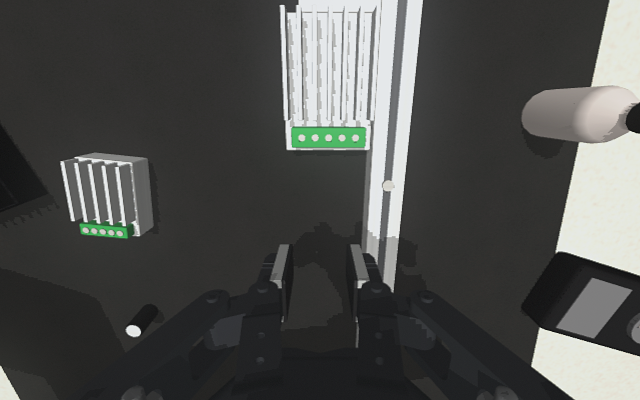

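The wrist view shows the converter's long side lying along the fence, its end corners at (287,150) and (369,150), and the small converter and capacitor standing. I compare its position numerically with the earlier measurement.

```bash
python3 - <<'E'
from m import *
f=grab('wrist');c,J=jig(grab('scene'));print('jig from scene',c)
c=np.array([685.7,200.6]);J=np.array([[.997,.0777],[-.0777,.997]])
for z in (31,40): print(z,((ray(f,[(287,150),(369,150)],z)[:,:2]-c)@J).round(1).tolist())
print('fence inner top',((ray(f,[(366,180),(364,225)],30)[:,:2]-c)@J).round(1).tolist())
E
```

```text
jig from scene [679.00363401 142.15436225]
31 [[-67.9, -97.9], [0.5, -97.7]]
40 [[-66.9, -96.5], [-1.0, -96.3]]
fence inner top [[-0.4, -123.7], [0.1, -166.2]]
```

```bash
python3 -c "
from plant import robot
print(robot.job_done())"
```

```text
the job is handed in; nothing more can be done
None
```

I handed the job in with the large converter pushed flush and square into the corner and let go: in the last camera check its long side was within about 1 mm of the fence, its end within about 4 mm of the end stop (motion stopped there at 15.6 N) and it was square to about 0.003 rad; the small converter and capacitor were still standing, I did not re-measure the other items, and the hand-in returned no verdict.

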